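# Dock the loaded seasoning caddy and lock the keeper bar

## Robot

A 6-joint arm with a two-finger parallel gripper is mounted at the origin on a cart in front of the work surface, level with it; the furniture and walls round the work are solid. World frame = base frame: x ahead of the robot, y to its left, z up, the work surface at z = 0. Lengths are in m, angles in degrees, forces in N, time in s.
With the tool pointing down it reaches from about 0.4 to 0.825 m from the base axis. Payload 7 kg.
Tool frame: the origin (TCP) lies midway between the tips of the shut fingers; the grasp point (between the pads) lies 19 mm behind it; z points along the fingers, y is the line along which they close (so a half turn about z gives the same grasp; the last joint's range is limited). The gripper opens to 88 mm and grips with 3 to 60 N. Pads are 19 mm wide; open, the fingers measure 130 mm over their backs; the gripper's body (78 mm by 193 mm) begins 47 mm behind the grasp point.
Start: joints at [-54.998, 20.546, 0.682, 0, -70.136, -16.507], TCP at [0.214, -0.64, 0.227] pointing down, gripper open.
Joint ranges: [-176.03, 176.03], [-82.01, 121.73], [-58.28, 71.71], [-173.87, 95.51], [-174.79, -0.11], [-173.66, 173.66]. Speed limits (degrees/s): [136.94, 136.94, 172.46, 180, 180, 180].

## Interface

Orientations are given as [roll, pitch, yaw] about the fixed x, y, z axes, in that order (R = Rz(yaw) Ry(pitch) Rx(roll)).
In Python, from plant import ctrl gives the robot as it stands. The module is installed in compiled form; this text tells all that it offers.
- The arm moves only by the tool play_rows, never from a script. Its argument "commands" is a list that holds one entry, the list of rows, each a list of 7 numbers: the turn, a rotation vector about the tool's x, y, z in rad, then the shift along the tool's x, y, z in cm, then the finger opening in cm, from 0 to 8.76. In form: [[[ax, ay, az, x, y, z, grip], ...]]. A call has 1 to 8 rows; each row is the pose to reach, as a shift and turn from the pose commanded when the call began, along the tool's axes at that moment; what a row does not reach only later rows make up. A row lasts 1/12 s, in which the tool goes at most 41.7 mm and 7.16 degrees, less where a joint would pass 70% of its speed; a pose out of reach is approached as far as the arm can. A call with a gripper value outside its range is refused whole. The fingers move at their own pace and stop on an object; the grip force is fixed at half the most. Time passes only in rows, so rows that repeat a pose let the fingers close. It gives the time, the measured TCP pose, the force, the opening and the grip force at its end, in the units of the state.
- ctrl.get_obs(): the state, without advancing time (a new reading comes with each control period).
- ctrl.snapshot(name): name is "scene" or "top" or "wrist"; returns a dict with "color" (420x560x3 uint8, red, green, blue), "camera_matrix" (3x3 intrinsics, pixels), "origin" and "rotation" of the camera in the world; the wrist camera has in their place "hand_eye" (4x4, takes a point from camera to tool coordinates, whose origin is the TCP and whose axes are the flange's). Camera axes: x right, y down, z forward; pixel columns grow to the right and rows downward; lengths in m; the calibration is good to about 2 mm. A picture is of the moment at which its call begins: read the wrist's pose just before it. There is no depth.
- ctrl.close_job(): hands the job in; it is judged then, once.
Trained networks look in a picture, given as the dict that the camera call returned (one of the last four; its "shot" number tells which), for a name from the list of things; names that differ only in an ending like _2 or _b are one class to them, and where a whole thing is asked for, a point or a joint stands for the part that bears it (a point fixed in the world has none). Each returns a list of dicts, best first, with "conf" (0 to 1); they miss things now and then, are a little off and sometimes report something else, mostly with a low value. They report only what shows in the picture. A call takes as long as a camera call. They do not tell look-alikes from the thing itself.
- ctrl.find_in(picture, name): "bbox" ([left, top, width, height] in pixels, round what is visible of it).
The state is a dict: "clock": time; "joint_pos": joint angles; "qvel": joint speeds; "tau": joint torques, N m; "tool_pos": TCP position; "orientation": TCP orientation; "force": force on the tool from outside, world axes, zero at the start; "moment": the same for the moment, N m; "opening": finger opening in m; "gripper_force": force on a finger pad.
Only numpy, scipy, OpenCV 4.12 (cv2) and the standard library are available. Lean on these libraries where they do the work, as an engineer would, in place of code of your own. Each camera call takes 0.05 s, during which the arm holds its last target. There are 200 camera calls.

## Task

Close up the seasoning station: slide the loaded blue caddy along the counter, without lifting it or tipping over what stands in it, all the way home into the steel docking bay. Then swing the red keeper bar shut across the mouth behind it until it snaps into its catch. Leave the things standing round about where they are.

Things in the scene. Friction and masses are not known exactly. Their poses are not given: they have to be found in the camera images.
- dock: Fixed steel docking bay. Origin on the counter, middle of its mouth plane; local -y points out of the mouth, the caddy goes in along +y. Side rails 28 mm high, 12 mm thick, inner faces at local x = -60 and +60 mm, from y = 0 to +198 mm. No floor. From the mouth, lead-in guides 28 mm high flare out to x = -84 and +84 mm (inner faces) at y = -55 mm.
- dock_stop (a point): Middle of the inner face of the dock's back stop (45 mm high), 186 mm inside the mouth plane (dock y = +186 mm), 22 mm over the counter. With the caddy fully home its leading end wall touches this stop.
- caddy: Loose blue open tray, 110 mm (local x) by 180 mm (y), walls 55 mm high, 4 mm thick, 0.45 kg empty, 0.75 loaded (varies). Origin centre of underside. The +y end, with two small compartments for the jars, enters the dock first. Fully home its origin is at dock y = +96 mm, its rear wall 6 mm inside the mouth. It starts outside, turned up to 0.2 rad against the dock and up to 30 mm off centre.
- caddy_end (a point): Middle of the outer face of the caddy's local -y end wall (caddy y = -90 mm), 30 mm over the counter: the face to push. The compartment behind this wall holds only the low ramekin, so there is room over it.
- jar_a: Loose spice jar with a dark brown lid, 41 mm thick, 105 mm tall, 0.11 kg, standing in a small compartment of the caddy. Origin in the centre of its underside, z up along the jar.
- jar_b: Loose spice jar with a black lid, 41 mm thick, 105 mm tall, 0.11 kg, in the other small compartment. Origin in the centre of its underside, z up along the jar.
- ramekin: Loose white ramekin bowl, 80 mm across, 36 mm high, in the large compartment of the caddy, below the rim. Origin in the centre of its underside.
- keeper (a joint): Red keeper bar on a vertical hinge beside the mouth, on the side nearer the robot. Rad: 0 = shut, the bar lying along dock +x across the mouth; grows clockwise seen from above; 1.57 = pointing along dock -y; stop at 1.9. It stays where left (about 0.5 N at the knob moves it). In the last 0.1 rad its tip rides over a spring plunger (about 6 N at the knob), then snaps to 0 and is held.
- keeper_hinge (a point): On the keeper's hinge axis (dock x = -78, y = -10 mm), 42 mm over the counter, mid-height of the bar. The bar reaches 168 mm from the axis, is 12 mm thick, occupies heights 34 to 50 mm and passes over rails and guides. The hinge post below is 20 mm thick. Shut, the bar's inner face is 4 mm outside the mouth plane; it cannot shut unless the caddy is nearly home.
- keeper_knob (a point): Top of the black round knob (16 mm thick, reaching up from the bar to 84 mm over the counter) that stands on the bar 125 mm from the hinge axis. With the bar shut, the 167 mm high steel upstand behind the counter is only 70 to 100 mm beyond the knob: keep the wide side of the gripper off it.
- dock_catch (a point): Where the tip of the shut keeper bar rests (dock x = +78, y = -10 mm, 34 mm over the counter), on top of the catch block, 24 mm wide along x and 29 mm high. The plunger's round nose stands 8 mm further out along -y.
- bell: Bystander: loose counter call bell, 75 mm across, 60 mm high. Origin in the centre of its underside.
- timer: Bystander: loose kitchen timer with red dial, 70 mm across, 51 mm high. Origin in the centre of its underside.
- shaker: Bystander: loose glass cheese shaker with a perforated top, 44 mm thick, 90 mm tall. Origin in the centre of its underside.
Not all that is in view belongs to the job. Leave any purple look-alike of the jar_b alone.

How it is judged (in metres and radians):
On the way, in this order (a step that is already met when the one before it is completed fails the run):
1. the caddy is fully home in the dock, flat on the counter (y of caddy in the frame of dock above 0.088 m and angle between the y axis of caddy and the y axis of dock, either way round below 0.08 rad and height (world z) of caddy below 0.004 m), for 0.2 s.
2. the keeper bar is shut in its catch (value of joint keeper below 0.03 rad), for 0.2 s.
At the end, for the whole second after the job is handed in: The caddy lies flat in the dock between its rails, within 8 mm of the back stop (home position) and 10 mm of the centre line, straight to 0.08 rad and at rest; both jars and the ramekin are still in it, upright to 0.25 rad; the keeper bar is shut in its catch (under 0.03 rad) (all of step 1 and x of caddy in the frame of dock between -0.01 and 0.01 m and value of joint keeper below 0.03 rad and distance between each of jar_a, jar_b and caddy below 0.09 m and distance between ramekin and caddy below 0.06 m and angle between each of jar_a, jar_b, ramekin's own z axis and vertical below 0.25 rad and linear speed of caddy below 0.02 m/s); the robot touches nothing.
It fails at once if the caddy is lifted more than 20 mm or tipped (height (world z) of caddy above 0.02 m or angle between caddy's own z axis and vertical above 0.3 rad).
It fails at once if a jar in the caddy tips over (angle between any of jar_a, jar_b's own z axis and vertical above 0.6 rad).
It fails at once if the bell, the cheese shaker or the timer is moved more than 30 mm (distance of any of bell, shaker, timer from where it was at the start of the episode above 0.03 m).
It also fails if it takes over 54 s, if anything falls off the work surface, if the arm or the gripper's body presses on something with over 40 N, if the wrist force passes 120 N, or if a joint passes its speed limit or range.

## Working session

There is one attempt and no reset: what is moved stays moved. The work goes in short steps, Python scripts to look and compute and a tool call to move; the robot and the scene stay as the last step left them, time stands still between calls to the robot, and variables do not carry over. Pictures are saved under pics/ and viewed, at most 10 in all, crops included, and the job is handed in when it is done.

Besides the shell and the picture viewer there is one more tool, called after "Call:" as name([rows], argument=value, ...), one row to a line, values as JSON. play_rows: Moves the arm, as the interface text tells. Its arguments: {"type":"object","properties":{"commands":{"type":"array","items":{"type":"array","items":{"type":"array","items":{"type":"number"}}}}},"required":["commands"]}

```bash
mkdir -p pics; cat > h.py <<'E'
import numpy as np, cv2
from plant import ctrl
def ray(p,uv):
    d=p["rotation"]@np.linalg.inv(p["camera_matrix"])@np.array([uv[0],uv[1],1.0]); return np.array(p["origin"]),d
def at(p,uv,z):
    o,d=ray(p,uv); return o+d*(z-o[2])/d[2]
def proj(p,X):
    c=np.array(p["rotation"]).T@(np.array(X)-p["origin"]); q=p["camera_matrix"]@c; return q[:2]/q[2]
def save(p,n): cv2.imwrite("pics/"+n,cv2.cvtColor(p["color"],cv2.COLOR_RGB2BGR))
E
python3 - <<'E'
from h import *
o=ctrl.get_obs(); print({k:np.round(o[k],3) for k in("clock","tool_pos","orientation","force","opening")})
a=[]
for n in("scene","top"):
    p=ctrl.snapshot(n); save(p,n+"0.png"); a.append(p["color"]); print(n,np.round(p["origin"],3))
    for k in("dock","caddy","jar_a","jar_b","ramekin","keeper","keeper_knob","bell","timer","shaker"):
        print(k,[(np.round(d["bbox"]).astype(int).tolist(),round(d["conf"],2)) for d in ctrl.find_in(p,k)][:3])
E
```

```text
{'clock': np.float64(0.0), 'tool_pos': array([ 0.214, -0.64 ,  0.226]), 'orientation': array([ 1.79905e+02, -8.00000e-03, -1.61513e+02]), 'force': array([ 0.505, -0.235,  1.11 ]), 'opening': np.float64(0.088)}
scene [0.113 0.796 0.627]
dock [([212, 192, 114, 87], 0.96)]
caddy [([265, 169, 55, 47], 0.76)]
jar_a [([301, 147, 8, 25], 0.73), ([270, 172, 18, 25], 0.63), ([335, 167, 16, 36], 0.59)]
jar_b [([301, 147, 8, 25], 0.73), ([270, 172, 18, 25], 0.63), ([335, 167, 16, 36], 0.59)]
ramekin []
keeper [([294, 190, 28, 38], 0.8), ([254, 306, 34, 36], 0.31)]
keeper_knob [([292, 191, 33, 36], 0.68)]
bell [([256, 303, 37, 42], 0.83)]
timer [([349, 170, 15, 17], 0.8), ([210, 193, 117, 86], 0.42), ([273, 173, 12, 27], 0.36)]
shaker [([161, 294, 24, 40], 0.55), ([255, 306, 38, 36], 0.22)]
top [ 0.359 -0.039  1.196]
dock [([208, 170, 151, 73], 0.85)]
caddy [([325, 171, 78, 48], 0.91)]
jar_a [([420, 160, 31, 26], 0.95), ([331, 191, 24, 25], 0.71), ([381, 240, 22, 16], 0.59)]
jar_b [([420, 160, 31, 26], 0.95), ([331, 191, 24, 25], 0.71), ([381, 240, 22, 16], 0.59)]
ramekin [([353, 183, 34, 30], 0.72), ([151, 258, 26, 31], 0.3)]
keeper [([289, 231, 71, 10], 0.66)]
keeper_knob [([289, 227, 67, 9], 0.66)]
bell [([151, 259, 25, 28], 0.78)]
timer [([415, 236, 31, 29], 0.81)]
shaker [([119, 194, 24, 18], 0.84)]
```

View pics/scene0.png

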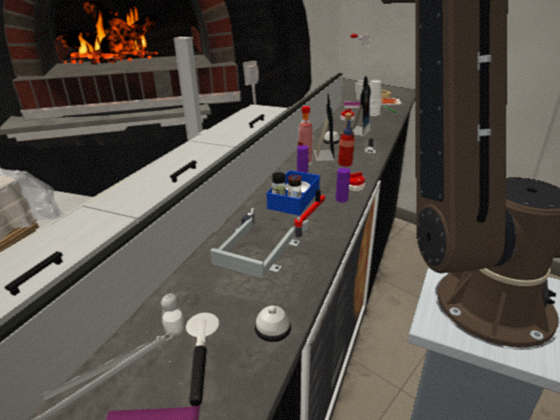

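View pics/top0.png

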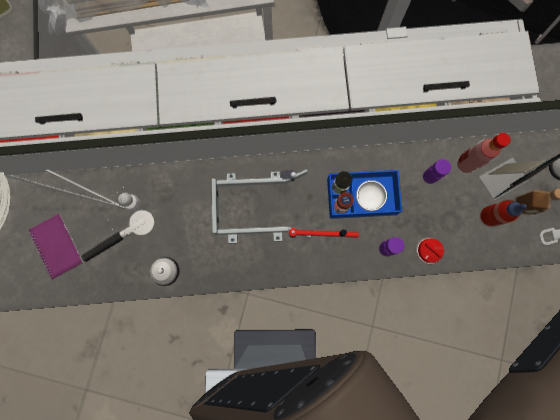

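The scene and top views show the dock at (285,205) in the top view, its mouth to the right. The blue caddy is at (365,193), with the two jars at its dock end: black lid (342,180) and brown lid (344,200). The red keeper is open, hinged at (292,232) with its knob at (343,234). The purple look-alikes at (436,172) and (392,246) stand loose outside the caddy, so they are not the jars in it.

```bash
python3 - <<'E'
from h import *
p=ctrl.snapshot("top"); 
c=cv2.resize(p["color"][130:290,190:470],None,fx=2.85,fy=2.85,interpolation=cv2.INTER_CUBIC)
cv2.imwrite("pics/crop1.png",cv2.cvtColor(c,cv2.COLOR_RGB2BGR))
h=cv2.cvtColor(p["color"],cv2.COLOR_RGB2HSV)
m=cv2.inRange(h,(108,130,50),(125,255,255)); m[:, :300]=0;m[:,410:]=0
cs,_=cv2.findContours(m,0,2); k=cv2.convexHull(np.vstack([c for c in cs if cv2.contourArea(c)>5]))
r=cv2.minAreaRect(k); b=cv2.boxPoints(r); print(r)
for q in b: print(np.round(q,1),np.round(at(p,q,.055),3))
print("mean",np.mean([at(p,q,.055) for q in b],0))
r=cv2.inRange(h,(0,150,100),(8,255,255)); r[:,:285]=0;r[:,365:]=0;r[:222]=0;r[250:]=0
ys,xs=np.nonzero(r);print(xs.min(),xs.max(),cv2.minAreaRect(np.c_[xs,ys].astype(np.float32)))
for n,q,z in(("hinge",(293,232.5),.05),("knob",(343,234),.084),("tip",(358,234),.05),("stopL",(216,180),.03),("stopR",(216,234),.03),("mouthL",(291,180),.03),("mouthR",(291,231),.03),("bell",(163,271),.03),("timer",(431,250),.04),("purp",(392,246),.1),("purp2",(437,171),.1),("upst",(300,148),.167)): print(n,np.round(at(p,q,z),3))
o=ctrl.get_obs(); 
w=ctrl.snapshot("wrist"); print(np.round(w["hand_eye"],3),w["camera_matrix"])
E
```

```text
((364.13446044921875, 193.62130737304688), (44.684871673583984, 72.77615356445312), 87.0643310546875)Traceback (most recent call last):
  File "<stdin>", line 9, in <module>
  File "h.py", line 6, in at
    o,d=ray(p,uv); return o+d*(z-o[2])/d[2]
                                       ~^^^
IndexError: invalid index to scalar variable.
```

View pics/crop1.png

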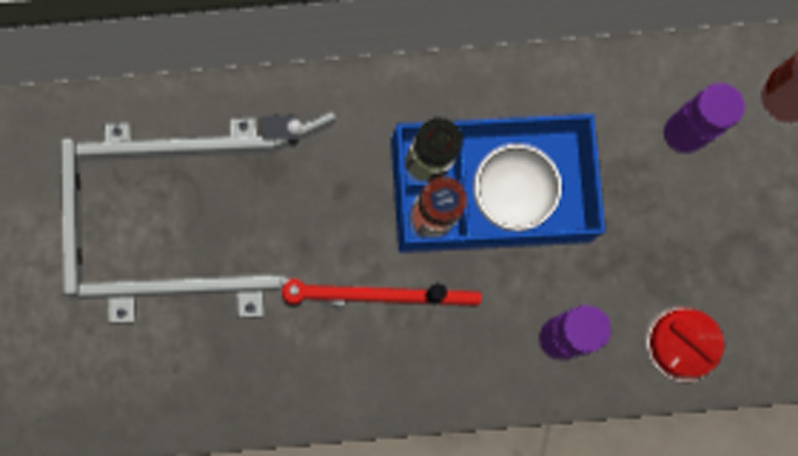

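The crop confirms the jars in the caddy: black lid at crop (437,140), brown lid at crop (443,200). The bar is nearly along the dock -y direction, with its knob at crop (436,293). The purple jars at (718,105) and (585,330) and the timer at (687,345) stand clear.

```bash
sed -i 's/d=p\["rotation"\]@/d=np.array(p["rotation"]).reshape(3,3)@/; s/np.array(\[uv\[0\],uv\[1\],1.0\])/np.array([float(uv[0]),float(uv[1]),1.0])/' h.py
python3 - <<'E'
from h import *
p=ctrl.snapshot("top")
print(np.array(p["rotation"]).round(3).tolist(),p["origin"])
h=cv2.cvtColor(p["color"],cv2.COLOR_RGB2HSV)
m=cv2.inRange(h,(108,130,50),(125,255,255)); m[:, :300]=0;m[:,410:]=0
cs,_=cv2.findContours(m,0,2); k=cv2.convexHull(np.vstack([c for c in cs if cv2.contourArea(c)>5]))
b=cv2.approxPolyDP(k,6,True)[:,0]
for q in b: print(np.round(q,1),at(p,q,.055).round(3))
C=lambda u,v:(u/2.85+190,v/2.85+130)
for n,q,z in(("hinge",C(292,291),.05),("knob",C(437,293),.084),("tip",C(481,298),.05),("stopUL",C(68,141),.045),("stopLL",C(68,293),.045),("stopin U",C(76,150),.045),("stopin L",C(76,285),.045),("railU in mouth",C(280,148),.028),("railU in back",C(82,154),.028),("railL in mouth",C(280,277),.028),("railL in back",C(82,284),.028),("caddy UL",C(393,123),.055),("UR",C(594,115),.055),("LR",C(604,233),.055),("LL",C(400,244),.055),("bell",(163,271),.03),("timer",(431,250),.05),("purp",C(588,330),.1),("purp2",C(721,105),.1),("upst bottom",C(290,60),.0),("catch",C(275,126),.03)): print(n,np.round(at(p,q,z),3))
w=ctrl.snapshot("wrist"); print(np.round(w["hand_eye"],3).tolist(),np.round(w["camera_matrix"],1).tolist())
E
```

```text
[-170.625, 0.384, -90.671] [ 0.35881123 -0.03915649  1.19635441]Traceback (most recent call last):
  File "<stdin>", line 8, in <module>
  File "h.py", line 6, in at
    o,d=ray(p,uv); return o+d*(z-o[2])/d[2]
        ~~~^^^^^^
  File "h.py", line 4, in ray
    d=np.array(p["rotation"]).reshape(3,3)@np.linalg.inv(p["camera_matrix"])@np.array([float(uv[0]),float(uv[1]),1.0]); return np.array(p["origin"]),d
      ~~~~~~~~~~~~~~~~~~~~~~~~~~~~~~~^^^^^
ValueError: cannot reshape array of size 3 into shape (3,3)
```

Rotation is given as roll, pitch, yaw.

```bash
cat > h.py <<'E'
import numpy as np, cv2
from plant import ctrl
from scipy.spatial.transform import Rotation
def rot(rpy): return Rotation.from_euler("xyz",rpy,degrees=True).as_matrix()
def cam(p,obs=None):
    if "hand_eye" in p:
        H=np.array(p["hand_eye"]); R=rot(obs["orientation"]); return np.array(obs["tool_pos"])+R@H[:3,3],R@H[:3,:3]
    return np.array(p["origin"]),rot(p["rotation"])
def at(p,uv,z,obs=None):
    o,R=cam(p,obs); d=R@np.linalg.inv(p["camera_matrix"])@np.array([float(uv[0]),float(uv[1]),1.0]); return o+d*(z-o[2])/d[2]
def proj(p,X,obs=None):
    o,R=cam(p,obs); q=np.array(p["camera_matrix"])@(R.T@(np.array(X)-o)); return q[:2]/q[2]
def save(p,n): cv2.imwrite("pics/"+n,cv2.cvtColor(p["color"],cv2.COLOR_RGB2BGR))
E
python3 - <<'E'
from h import *
p=ctrl.snapshot("top")
C=lambda u,v:(u/2.85+190,v/2.85+130)
for n,q,z in(("hinge",C(292,291),.05),("knob",C(437,293),.084),("tip",C(481,298),.05),("stopUL",C(68,141),.045),("stopLL",C(68,293),.045),("stopin U",C(76,150),.045),("stopin L",C(76,285),.045),("railU in mouth",C(280,148),.028),("railU in back",C(82,154),.028),("railL in mouth",C(280,277),.028),("railL in back",C(82,284),.028),("caddy UL",C(393,123),.055),("UR",C(594,115),.055),("LR",C(604,233),.055),("LL",C(400,244),.055),("bell",(163,271),.03),("timer",(431,250),.05),("purp",C(588,330),.1),("purp2",C(721,105),.1),("upst bottom",C(290,60),.0),("catch",C(275,126),.03)): print(n,np.round(at(p,q,z),3))
o=ctrl.get_obs();w=ctrl.snapshot("wrist"); print(np.round(w["hand_eye"],3).tolist(),np.round(w["camera_matrix"],1).tolist()); print(rot(o["orientation"]).round(3).tolist())
E
```

```text
hinge [ 0.494 -0.066  0.05 ]
knob [ 0.487 -0.191  0.084]
tip [ 0.485 -0.235  0.05 ]
stopUL [0.636 0.137 0.045]
stopLL [0.495 0.135 0.045]
stopin U [0.627 0.129 0.045]
stopin L [0.502 0.128 0.045]
railU in mouth [ 0.63  -0.058  0.028]
railU in back [0.627 0.126 0.028]
railL in mouth [ 0.509 -0.056  0.028]
railL in back [0.505 0.125 0.028]
caddy UL [ 0.646 -0.161  0.055]
UR [ 0.651 -0.344  0.055]
LR [ 0.542 -0.347  0.055]
LL [ 0.534 -0.164  0.055]
bell [0.4   0.267 0.03 ]
timer [ 0.444 -0.416  0.05 ]
purp [ 0.451 -0.317  0.1  ]
purp2 [ 0.647 -0.443  0.1  ]
upst bottom [ 0.723 -0.069  0.   ]
catch [ 0.651 -0.054  0.03 ]
[[-0.001, -0.95, -0.311, 0.085], [1.0, -0.001, -0.0, -0.0], [-0.0, -0.311, 0.951, -0.16], [0.0, 0.0, 0.0, 1.0]] [[368.5, 0.0, 281.3], [0.0, 368.5, 208.0], [0.0, 0.0, 1.0]]
[[-0.948, -0.317, -0.0], [-0.317, 0.948, -0.0], [0.0, -0.0, -1.0]]
```

Call:
play_rows([
  [[0,0,0.04,-3.7,1.35,0.2,5],[0,0,0.08,-7.4,2.7,0.4,5],[0,0,0.12,-11.1,4.05,0.6,5],[0,0,0.16,-14.8,5.4,0.9,5],[0,0,0.2,-18.5,6.75,1.1,5],[0,0,0.23,-22.2,8.1,1.3,5],[0,0,0.26,-26,9.4,1.5,5],[0,0,0.288,-29.7,10.8,1.7,5]],
])

```text
clock: 1.97
tool_pos: [0.463, -0.4421, 0.2098]
orientation: [-180.0, 0.0, -178.1]
force: [0.9, 0.4, -0.2]
opening: 0.0503
gripper_force: 0.0
```

```bash
cat > d.py <<'E'
import sys; from h import *
# usage: d.py x y z yaw_of_tool_y_deg -> shift (cm) in tool axes and az
o=ctrl.get_obs(); R=rot(o["orientation"]); t=np.array([float(v) for v in sys.argv[1:4]])
a=np.degrees(np.arctan2(R[1,1],R[0,1])); print("t",round(float(o["clock"]),2),"pos",np.round(o["tool_pos"],4),"yawY",round(a,2),"F",np.round(o["force"],1),"open",round(float(o["opening"]),4),"rpy",np.round(o["orientation"],2))
print("shift cm",np.round(R.T@(t-o["tool_pos"])*100,2),"az",round(np.radians(a-float(sys.argv[4])),3))
E
python3 d.py .585 -.345 .2 92
```

```text
t 1.97 pos [ 0.463  -0.4421  0.2098] yawY 91.91 F [ 0.9  0.4 -0.2] open 0.0503 rpy [-1.7998e+02  3.0000e-02 -1.7809e+02]
shift cm [-12.52   9.3    0.98] az -0.002
```

Call:
play_rows([
  [[0,0,0,-2.1,1.6,0,4],[0,0,0,-4.6,3.4,0,4],[0,0,0,-7.2,5.3,0,4],[0,0,0,-9.6,7.1,0,4],[0,0,0,-11.6,8.6,0,4],[0,0,0,-12.5,9.3,0,4],[0,0,0,-12.5,9.3,0,4]],
])

```text
clock: 2.55
tool_pos: [0.585, -0.3444, 0.2091]
orientation: [180.0, -0.0, -177.9]
force: [0.2, -0.4, 0.2]
opening: 0.0397
gripper_force: 0.0
```

```bash
python3 - <<'E'
from h import *
o=ctrl.get_obs(); p=ctrl.snapshot("wrist"); save(p,"w1.png"); print(o["tool_pos"],o["orientation"],cam(p,o)[0])
h=cv2.cvtColor(p["color"],cv2.COLOR_RGB2HSV)
m=cv2.inRange(h,(105,130,40),(125,255,255))
cs,_=cv2.findContours(m,0,2); k=max(cs,key=cv2.contourArea); k=cv2.convexHull(k)
for q in cv2.approxPolyDP(k,8,True)[:,0]: print(q,at(p,q,.055,o).round(4),at(p,q,0,o).round(4))
E
```

```text
[ 0.58500647 -0.34443299  0.20908881] [ 1.79990476e+02 -9.65464839e-03 -1.77860788e+02] [ 0.5004915  -0.34803251  0.36863627]
[493 144] [ 0.5394 -0.1669  0.055 ] [ 0.5462 -0.1352  0.    ]
[479 225] [ 0.6127 -0.1639  0.055 ] [ 0.6323 -0.1317  0.    ]
[438 260] [ 0.6489 -0.1953  0.055 ] [ 0.675  -0.1685  0.    ]
[280 260] [ 0.6543 -0.3436  0.055 ] [ 0.6812 -0.3428 -0.    ]
[280 135] [ 0.5384 -0.3476  0.055 ] [ 0.545  -0.3476  0.    ]
```

View pics/w1.png

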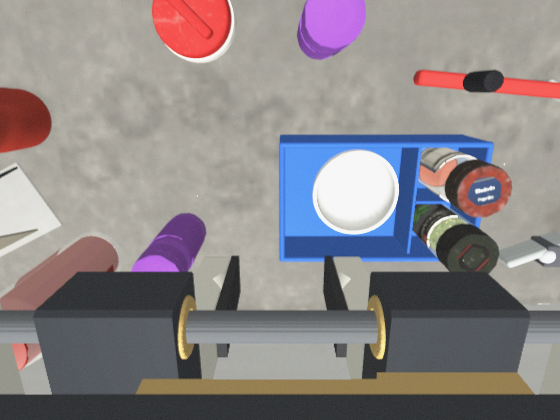

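The wrist view shows the caddy rim at (280,135)–(490,260) and the rear wall at column 280. The ramekin's near edge is at (313,190), which leaves room for the inner finger. I'll grasp the rear wall top.

Call:
play_rows([
  [[0,0,0,0,0,3,4],[0,0,0,0,0,6.5,4],[0,0,0,0,0,10,4],[0,0,0,0,0,13,4],[0,0,0,0,0,15,4],[0,0,0,0,0,16.3,4],[0,0,0,0,0,16.9,4],[0,0,0,0,0,16.9,3]],
])

```text
clock: 3.27
tool_pos: [0.5823, -0.3467, 0.0397]
orientation: [180.0, -0.1, -178.1]
force: [-0.2, 0.3, -0.1]
opening: 0.0369
gripper_force: 0.0
```

Call:
play_rows([
  [[0,0,0,0,0,0,2],[0,0,0,0,0,0,1],[0,0,0,0,0,0,0],[0,0,0,0,0,0,0],[0,0,0,0,0,0,0],[0,0,0,0,0,0,0]],
])

```text
clock: 3.77
tool_pos: [0.5837, -0.3453, 0.0416]
orientation: [180.0, 0.1, -178.0]
force: [-0.2, 5.9, 4.9]
opening: 0.0037
gripper_force: 30.0
```

```bash
python3 d.py .575 -.344 .04 91; python3 - <<'E'
from h import *
o=ctrl.get_obs(); p=ctrl.snapshot("wrist"); t=ctrl.snapshot("top"); save(p,"w2.png"); cv2.imwrite("pics/w2.png",np.hstack([cv2.imread("pics/w2.png")[:300],]))
h=cv2.cvtColor(t["color"],cv2.COLOR_RGB2HSV)
E
```

```text
t 3.77 pos [ 0.5837 -0.3453  0.0416] yawY 92.01 F [-0.2  5.9  4.9] open 0.0037 rpy [ 1.7997e+02  8.0000e-02 -1.7799e+02]
shift cm [0.87 0.16 0.16] az 0.018
```

View pics/w2.png

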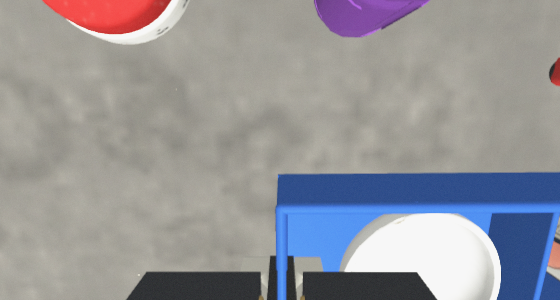

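Opening of 3.7 mm shows the wall is held; near-side rim corner at about (279,206).

```bash
python3 - <<'E'
from h import *
o=ctrl.get_obs(); p=ctrl.snapshot("wrist")
for q in((279,206),(540,207),(277,174),(540,174)): print(q,at(p,q,.055,o).round(4),at(p,q,0,o).round(4))
g=cv2.cvtColor(p["color"],cv2.COLOR_RGB2HSV)[:,420]; print([(i,g[i].tolist()) for i in range(168,218,3)])
# dock in top view: edges of rails along columns
t=ctrl.snapshot("top"); gr=cv2.cvtColor(t["color"],cv2.COLOR_RGB2GRAY)
for u in(225,240,255,270,280): print(u,gr[174:190,u].tolist(),gr[222:242,u].tolist())
print("row205",gr[205,206:226].tolist())
E
```

```text
(279, 206) [ 0.5461 -0.348   0.055 ] [ 0.5638 -0.3477  0.    ]
(540, 207) [ 0.5428 -0.2392  0.055 ] [ 0.5593 -0.1979  0.    ]
(277, 174) [ 0.5325 -0.3492  0.055 ] [ 0.5451 -0.3494  0.    ]
(540, 174) [ 0.5288 -0.2427  0.055 ] [ 0.5401 -0.2028  0.    ]
[(168, [25, 19, 160]), (171, [27, 17, 161]), (174, [109, 165, 139]), (177, [110, 168, 137]), (180, [110, 168, 140]), (183, [110, 163, 141]), (186, [110, 169, 139]), (189, [110, 170, 138]), (192, [110, 169, 139]), (195, [109, 177, 138]), (198, [111, 169, 139]), (201, [110, 165, 142]), (204, [110, 171, 186]), (207, [109, 173, 233]), (210, [108, 167, 243]), (213, [109, 76, 235]), (216, [0, 0, 247])]
225 [105, 104, 105, 105, 105, 124, 182, 200, 194, 161, 88, 87, 97, 104, 104, 104] [107, 108, 110, 110, 112, 109, 115, 158, 201, 200, 189, 120, 92, 116, 117, 111, 108, 107, 105, 104]
240 [107, 108, 110, 111, 114, 151, 205, 199, 184, 114, 86, 92, 104, 103, 103, 104] [114, 115, 111, 103, 102, 104, 134, 200, 201, 191, 147, 88, 106, 108, 109, 108, 105, 107, 107, 105]
255 [107, 108, 109, 107, 137, 208, 207, 191, 141, 84, 89, 102, 106, 105, 105, 103] [111, 110, 108, 107, 105, 138, 211, 209, 203, 181, 99, 92, 102, 101, 105, 107, 103, 102, 101, 100]
270 [127, 126, 123, 140, 197, 212, 202, 174, 96, 87, 95, 101, 101, 102, 102, 103] [105, 108, 109, 107, 111, 156, 211, 209, 197, 133, 91, 105, 104, 103, 101, 99, 101, 100, 101, 99]
280 [101, 100, 94, 123, 213, 208, 194, 139, 84, 87, 93, 92, 91, 92, 91, 90] [104, 103, 102, 101, 139, 217, 212, 205, 181, 111, 158, 200, 199, 199, 199, 199, 198, 199, 188, 93]
row205 [108, 111, 108, 107, 109, 122, 184, 198, 198, 181, 90, 87, 96, 104, 102, 101, 103, 109, 107, 105]
```

```bash
python3 - <<'E'
from h import *
t=ctrl.snapshot("top"); gr=cv2.cvtColor(t["color"],cv2.COLOR_RGB2GRAY).astype(float)
U=[];L=[]
for u in range(222,284,2):
    if 227<=u<=238 or 268<=u: pass
    def c(a,b):
        w=np.clip(gr[a:b,u]-135,0,None); return (w*np.arange(a,b)).sum()/w.sum()
    U.append(at(t,(u,c(176,187)),.028)); L.append(at(t,(u,c(224,235)),.028))
U=np.array(U);L=np.array(L); pu=np.polyfit(U[:,1],U[:,0],1); pl=np.polyfit(L[:,1],L[:,0],1)
print(pu,pl,"sep",pu[1]-pl[1],"mid",(pu+pl)/2, "resid",np.std(U[:,0]-np.polyval(pu,U[:,1])),np.std(L[:,0]-np.polyval(pl,L[:,1])))
for q in((211.5,205),(215.6,205)): print(at(t,q,.045))
E
```

```text
[-0.02393581  0.63819211] [-0.01506434  0.5044725 ] sep 0.13371960520756154 mid [-0.01950007  0.57133231] resid 0.001609981281186876 0.001298574590457179
[0.56772897 0.142061   0.045     ]
[0.56759164 0.13142431 0.045     ]
```

Call:
play_rows([
  [[0,0,0.002,0.2,0.4,0,0],[0,0,0.004,0.5,1.0,0,0],[0,0,0.006,0.8,1.6,0,0],[0,0,0.009,1.1,2.2,0,0],[0,0,0.011,1.4,2.8,0,0],[0,0,0.013,1.7,3.4,0,0],[0,0,0.015,2.0,4.0,0,0],[0,0,0.016,2.26,4.5,0,0]],
])

```text
clock: 4.68
tool_pos: [0.5603, -0.3027, 0.0416]
orientation: [-179.9, 0.2, -178.9]
force: [2.3, -5.5, -0.8]
opening: 0.0037
gripper_force: 30.1
```

```bash
python3 d.py .559 -.2 .04 91.1; cat > e.py <<'E'
from h import *
# caddy near side wall: bottom edge seen by wrist camera -> x at z=0 along columns
o=ctrl.get_obs(); p=ctrl.snapshot("wrist"); h=cv2.cvtColor(p["color"],cv2.COLOR_RGB2HSV)
m=cv2.inRange(h,(103,110,50),(122,255,255)); P=[]
for u in range(300,545,5):
    r=np.nonzero(m[100:240,u])[0]
    if len(r)>15: P.append(at(p,(u,r[0]+100),0,o))
P=np.array(P); f=np.polyfit(P[:,1],P[:,0],1)
for _ in range(3):
    e=abs(P[:,0]-np.polyval(f,P[:,1])); P=P[e<=max(np.median(e)*3,.0005)]; f=np.polyfit(P[:,1],P[:,0],1)
y=o["tool_pos"][1]; print("caddy yaw",-f[0],"near face x at rear",np.polyval(f,y),"rear centre x",np.polyval(f,y)+.055,"dock line",.5713-.0195*y,len(P))
E
python3 e.py
```

```text
t 4.68 pos [ 0.5603 -0.3027  0.0416] yawY 91.05 F [ 2.3 -5.5 -0.8] open 0.0037 rpy [-179.9     0.19 -178.95]
shift cm [-0.06 10.27  0.14] az -0.001
caddy yaw -0.0065033550460784385 near face x at rear 0.5219382896002855 rear centre x 0.5769382896002856 dock line 0.5772020794470343 49
```

Call:
play_rows([
  [[0,0,-0.005,0,0.4,0,0],[0,0,-0.01,0,1.0,0,0],[0,0,-0.015,0,1.7,0,0],[0,0,-0.02,0,2.4,0,0],[0,0,-0.025,0,3.1,0,0],[0,0,-0.025,0,3.8,0,0],[0,0,-0.025,0,4.5,0,0],[0,0,-0.025,0,5.0,0,0]],
])

```text
clock: 5.4
tool_pos: [0.5587, -0.2529, 0.0416]
orientation: [-179.9, 0.1, -177.5]
force: [0.6, -8.2, 2.8]
opening: 0.0036
gripper_force: 30.0
```

```bash
python3 d.py .559 -.2 .04 91.1; python3 e.py
```

```text
t 5.4 pos [ 0.5587 -0.2529  0.0416] yawY 92.53 F [ 0.6 -8.2  2.8] open 0.0036 rpy [-1.7990e+02  8.0000e-02 -1.7747e+02]
shift cm [-0.26  5.29  0.15] az 0.025
caddy yaw 0.037304327190815445 near face x at rear 0.5203641010580603 rear centre x 0.5753641010580604 dock line 0.5762322620880782 49
```

Call:
play_rows([
  [[0,0,0.005,-0.02,0.4,0,0],[0,0,0.01,-0.04,0.9,0,0],[0,0,0.015,-0.07,1.5,0,0],[0,0,0.02,-0.1,2.2,0,0],[0,0,0.022,-0.12,2.9,0,0],[0,0,0.022,-0.15,3.6,0,0],[0,0,0.022,-0.18,4.3,0,0],[0,0,0.022,-0.2,5.0,0,0]],
])

```text
clock: 6.12
tool_pos: [0.5584, -0.2032, 0.0416]
orientation: [-179.9, 0.1, -178.7]
force: [-1.0, -9.3, 5.0]
opening: 0.0037
gripper_force: 30.0
```

```bash
python3 d.py .5555 -.047 .04 91.1; python3 e.py
```

```text
t 6.12 pos [ 0.5584 -0.2032  0.0416] yawY 91.25 F [-1.  -9.3  5. ] open 0.0037 rpy [-1.7990e+02  7.0000e-02 -1.7875e+02]
shift cm [-0.05 15.62  0.13] az 0.003
caddy yaw 0.013586086044825708 near face x at rear 0.5200368673927338 rear centre x 0.5750368673927339 dock line 0.5752624281606395 49
```

Call:
play_rows([
  [[0,0,0,0,0.5,0,0],[0,0,0,0,1.2,0,0],[0,0,0,0,2.0,0,0],[0,0,0,0,2.9,0,0],[0,0,0,0,3.8,0,0],[0,0,0,0,4.7,0,0],[0,0,0,0,5.6,0,0],[0,0,0,0,6.4,0,0]],
])

```text
clock: 6.83
tool_pos: [0.557, -0.139, 0.0416]
orientation: [-179.9, 0.1, -178.7]
force: [0.4, -10.4, 5.8]
opening: 0.0038
gripper_force: 30.0
```

Call:
play_rows([
  [[0,0,0,0,0.6,0,0],[0,0,0,0,1.3,0,0],[0,0,0,0,2.1,0,0],[0,0,0,0,3.0,0,0],[0,0,0,0,3.9,0,0],[0,0,0,0,4.7,0,0],[0,0,0,0,5.4,0,0],[0,0,0,0,6.0,0,0]],
])

```text
clock: 7.5
tool_pos: [0.5555, -0.0792, 0.0416]
orientation: [-179.9, 0.0, -178.7]
force: [-0.5, -11.3, 6.6]
opening: 0.0036
gripper_force: 30.0
```

```bash
python3 d.py .5555 -.047 .04 91.1; python3 e.py
```

```text
t 7.5 pos [ 0.5555 -0.0792  0.0416] yawY 91.26 F [ -0.5 -11.3   6.6] open 0.0036 rpy [-1.7991e+02  2.0000e-02 -1.7874e+02]
shift cm [-0.08  3.22  0.15] az 0.003
caddy yaw 0.02651133721505325 near face x at rear 0.522173686210323 rear centre x 0.5771736862103231 dock line 0.5728437943848742 38
```

Call:
play_rows([
  [[0,0,0,0,0.5,0,0],[0,0,0,0,1.0,0,0],[0,0,0,0,1.5,0,0],[0,0,0,0,1.9,0,0],[0,0,0,0,2.2,0,0],[0,0,0,0,2.5,0,0],[0,0,0,0,2.7,0,0],[0,0,0,0,2.8,0,0]],
])

```text
clock: 8.22
tool_pos: [0.5547, -0.0515, 0.0415]
orientation: [-179.9, -0.0, -178.7]
force: [0.6, -11.4, 8.2]
opening: 0.0037
gripper_force: 30.0
```

Call:
play_rows([
  [[0,0,0,0,0.1,0,0],[0,0,0,0,0.2,0,0],[0,0,0,0,0.3,0,0],[0,0,0,0,0.4,0,0],[0,0,0,0,0.45,0,0],[0,0,0,0,0.5,0,0],[0,0,0,0,0.5,0,0]],
])

```text
clock: 8.8
tool_pos: [0.5545, -0.0487, 0.0415]
orientation: [-179.8, -0.0, -178.7]
force: [3.4, -23.4, 5.1]
opening: 0.0038
gripper_force: 30.1
```

Contact with the stop at the expected place. Releasing and rising.

Call:
play_rows([
  [[0,0,0,0,0,0,1.5],[0,0,0,0,0,0,3],[0,0,0,0,0,0,4],[0,0,0,0,0,-1,4],[0,0,0,0,0,-3.5,4],[0,0,0,0,0,-7,4],[0,0,0,0,0,-10,4],[0,0,0,0,0,-11,4]],
])

```text
clock: 9.47
tool_pos: [0.5567, -0.0444, 0.1559]
orientation: [180.0, 0.4, -178.7]
force: [0.9, 0.5, 0.8]
opening: 0.0399
gripper_force: 0.0
```

```bash
python3 - <<'E'
from h import *
o=ctrl.get_obs(); p=ctrl.snapshot("wrist"); save(p,"w3.png"); t=ctrl.snapshot("top")
c=cv2.resize(t["color"][150:270,200:370],None,fx=3.5,fy=3.5,interpolation=cv2.INTER_CUBIC); cv2.imwrite("pics/t3.png",cv2.cvtColor(c,cv2.COLOR_RGB2BGR))
print(o["tool_pos"],o["force"])
E
```

```text
[ 0.55666358 -0.04438167  0.15593899] [0.93715213 0.54149528 0.84995109]
```

View pics/w3.png

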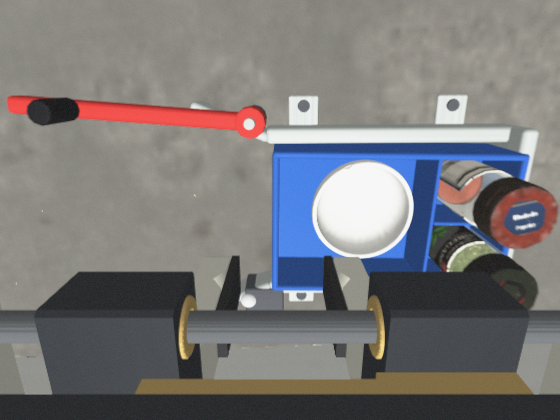

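View pics/t3.png

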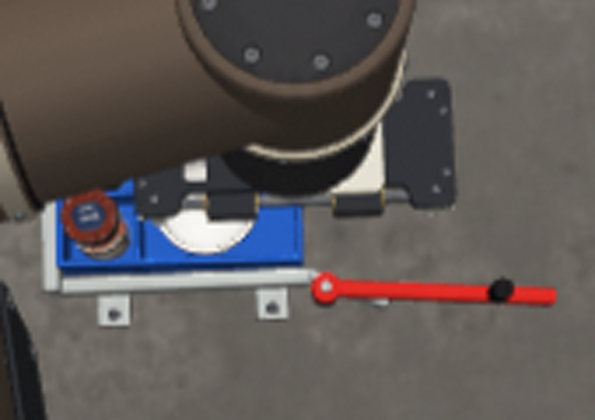

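The caddy is home against the stop, with both jars and the ramekin upright. The hinge is at (249,123) and the knob top at about (40,112) in the wrist view.

```bash
python3 - <<'E'
from h import *
o=ctrl.get_obs(); p=ctrl.snapshot("wrist")
for n,q,z in(("hinge",(249,123),.053),("knobtop",(41,112),.084),("tip",(13,104),.05),("cad rear near",(273,149),.055),("cad rear far",(273,288),.055),("rail stop",(520,140),.045)): print(n,at(p,q,z,o).round(4))
t=ctrl.snapshot("top"); C=lambda u,v:(u/3.5+200,v/3.5+150)
for n,q,z in(("hinge",C(325,287),.053),("knobtop",C(502,289),.084),("tip",C(556,296),.05)): print(n,at(t,q,z).round(4))
E
python3 d.py .487 -.192 .156 91.1
```

```text
hinge [ 0.4957 -0.0682  0.053 ]
knobtop [ 0.4889 -0.1907  0.084 ]
tip [ 0.4867 -0.2303  0.05  ]
cad rear near [ 0.513  -0.0513  0.055 ]
cad rear far [ 0.6235 -0.0497  0.055 ]
rail stop [0.5043 0.1269 0.045 ]
hinge [ 0.4938 -0.0674  0.053 ]
knobtop [ 0.4871 -0.1917  0.084 ]
tip [ 0.4854 -0.2354  0.05  ]
t 9.67 pos [ 0.5541 -0.0446  0.1506] yawY 91.25 F [ 0.5 -0.6 -0.3] open 0.0403 rpy [ 179.96    0.   -178.75]
shift cm [  7.03 -14.59  -0.56] az 0.003
```

Call:
play_rows([
  [[0,0,0,1.0,-2.1,0,4],[0,0,0,2.7,-5.7,0,4],[0,0,0,4.4,-9.2,0,4],[0,0,0,6.0,-12.5,0,4],[0,0,0,6.9,-14.5,0,4],[0,0,0,6.9,-14.5,2,4],[0,0,0,6.9,-14.5,5,4],[0,0,0,6.9,-14.5,7,4]],
])

```text
clock: 10.33
tool_pos: [0.4866, -0.1917, 0.0777]
orientation: [180.0, -0.2, -178.9]
force: [-2.1, 0.4, -0.7]
opening: 0.0403
gripper_force: 0.0
```

Call:
play_rows([
  [[0,0,0,0,0,1,4],[0,0,0,0,0,1.8,4],[0,0,0,0,0,1.8,4],[0,0,0,0,0,1.8,3],[0,0,0,0,0,1.8,2],[0,0,0,0,0,1.8,1],[0,0,0,0,0,1.8,1],[0,0,0,0,0,1.8,1]],
])

```text
clock: 11.0
tool_pos: [0.4891, -0.1928, 0.0636]
orientation: [-179.9, 0.1, -178.7]
force: [0.1, -8.7, -0.9]
opening: 0.0149
gripper_force: 30.0
```

```bash
cat > arc.py <<'E'
import sys; from h import *
o=ctrl.get_obs(); R=rot(o["orientation"]); H=np.array([.4935,-.0675]); c=np.array([float(v) for v in sys.argv[1:4]]) if len(sys.argv)>3 else np.array(o["tool_pos"])
d=c[:2]-H; a0=np.arctan2(d[1],d[0]); print("pos",np.round(o["tool_pos"],4),"base",np.round(c,4),"r",np.linalg.norm(d).round(4),"dock ang",np.degrees(0.0195-a0).round(1),"F",np.round(o["force"],1),o["opening"])
for k in range(1,33):
    th=a0+np.radians(3.0)*k; X=np.array([*(H+.1245*np.array([np.cos(th),np.sin(th)])),c[2]])
    print(k,np.degrees(0.0195-th).round(1),(R.T@(X-c)*100).round(2)[:2])
E
python3 arc.py
```

```text
pos [ 0.4891 -0.1928  0.0636] base [ 0.4891 -0.1928  0.0636] r 0.1254 dock ang 93.1 F [ 0.1 -8.7 -0.9] 0.014854203521584912
1 90.1 [-0.66  0.07]
2 87.1 [-1.31  0.08]
3 84.1 [-1.96  0.13]
4 81.1 [-2.61  0.21]
5 78.1 [-3.25  0.32]
6 75.1 [-3.88  0.47]
7 72.1 [-4.51  0.65]
8 69.1 [-5.12  0.87]
9 66.1 [-5.73  1.11]
10 63.1 [-6.32  1.39]
11 60.1 [-6.89  1.7 ]
12 57.1 [-7.45  2.04]
13 54.1 [-7.99  2.4 ]
14 51.1 [-8.51  2.8 ]
15 48.1 [-9.01  3.22]
16 45.1 [-9.48  3.66]
17 42.1 [-9.93  4.13]
18 39.1 [-10.36   4.63]
19 36.1 [-10.76   5.14]
20 33.1 [-11.13   5.68]
21 30.1 [-11.47   6.23]
22 27.1 [-11.79   6.8 ]
23 24.1 [-12.07   7.39]
24 21.1 [-12.33   7.99]
25 18.1 [-12.55   8.6 ]
26 15.1 [-12.74   9.22]
27 12.1 [-12.89   9.86]
28 9.1 [-13.01  10.5 ]
29 6.1 [-13.1   11.14]
30 3.1 [-13.16  11.79]
31 0.1 [-13.18  12.44]
32 -2.9 [-13.16  13.1 ]
```

```bash
python3 - <<'E'
from h import *
save(ctrl.snapshot("wrist"),"w4.png")
E
```

```text
(no output)
```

View pics/w4.png

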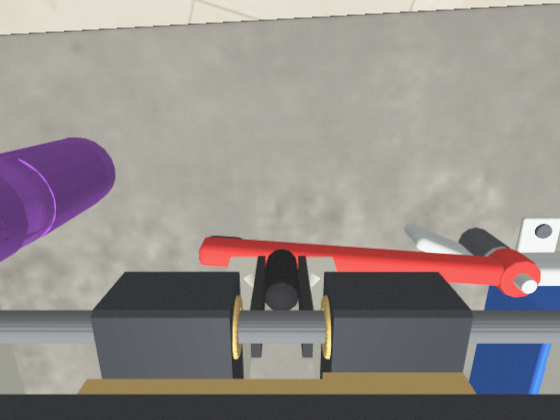

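The knob at (282,280) sits between the pads; swing it along the arc.

Call:
play_rows([
  [[0,0,0,-0.7,0.05,0,1],[0,0,0,-1.3,0.08,0,1],[0,0,0,-2.6,0.2,0,1],[0,0,0,-3.9,0.47,0,1],[0,0,0,-5.1,0.87,0,1],[0,0,0,-6.3,1.4,0,1],[0,0,0,-7.45,2.0,0,1],[0,0,0,-8.5,2.8,0,1]],
])

```text
clock: 11.72
tool_pos: [0.5783, -0.1656, 0.0642]
orientation: [-179.7, 0.5, -178.7]
force: [16.7, -28.0, -17.4]
opening: 0.0149
gripper_force: 30.0
```

```bash
python3 arc.py
```

```text
pos [ 0.5783 -0.1656  0.0642] base [ 0.5783 -0.1656  0.0642] r 0.1297 dock ang 50.3 F [ 16.7 -28.  -17.4] 0.014924008567005612
1 47.3 [-0.16  0.83]
2 44.3 [-0.63  1.28]
3 41.3 [-1.08  1.76]
4 38.3 [-1.5   2.26]
5 35.3 [-1.89  2.78]
6 32.3 [-2.25  3.32]
7 29.3 [-2.59  3.88]
8 26.3 [-2.89  4.45]
9 23.3 [-3.17  5.04]
10 20.3 [-3.41  5.65]
11 17.3 [-3.62  6.26]
12 14.3 [-3.8   6.89]
13 11.3 [-3.95  7.52]
14 8.3 [-4.06  8.17]
15 5.3 [-4.14  8.81]
16 2.3 [-4.19  9.46]
17 -0.7 [-4.2  10.12]
18 -3.7 [-4.17 10.77]
19 -6.7 [-4.12 11.42]
20 -9.7 [-4.03 12.06]
21 -12.7 [-3.9 12.7]
22 -15.7 [-3.74 13.33]
23 -18.7 [-3.55 13.96]
24 -21.7 [-3.33 14.57]
25 -24.7 [-3.07 15.17]
26 -27.7 [-2.79 15.75]
27 -30.7 [-2.47 16.32]
28 -33.7 [-2.13 16.88]
29 -36.7 [-1.75 17.41]
30 -39.7 [-1.35 17.92]
31 -42.7 [-0.92 18.42]
32 -45.7 [-0.47 18.88]
```

Radial force of about 33 N: my hinge estimate is a few mm off. I'll loosen the grip so the knob has play and push with the outer finger instead.

Call:
play_rows([
  [[0,0,0,0,0,0,2.2],[0,0,0,0,0,0,2.6],[0,0,0,0,0,0,2.6],[0,0,0,0,0,0,2.6]],
])

```text
clock: 12.05
tool_pos: [0.5733, -0.1617, 0.063]
orientation: [180.0, 0.0, -178.8]
force: [0.1, -0.5, 0.4]
opening: 0.0255
gripper_force: 0.5
```

```bash
python3 - <<'E'
from h import *
o=ctrl.get_obs(); p=ctrl.snapshot("wrist"); save(p,"w5.png"); print(o["tool_pos"],o["force"],o["opening"])
E
```

```text
[ 0.57325439 -0.16171936  0.06301323] [ 0.11788248 -0.50954512  0.43050106] 0.025481852195965094
```

View pics/w5.png

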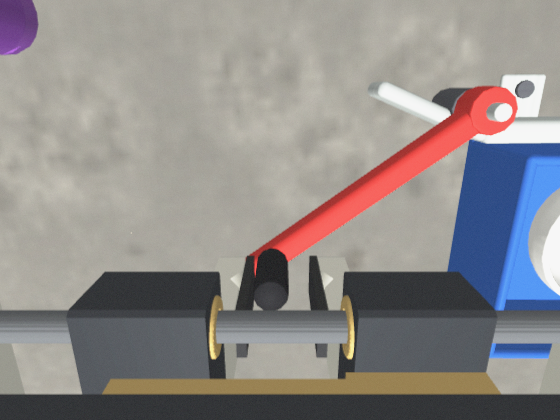

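The knob at (271,293) now touches the outer (left) finger; the hinge pin is at (501,112).

```bash
python3 - <<'E'
from h import *
o=ctrl.get_obs(); p=ctrl.snapshot("wrist")
H=at(p,(501,112),.057,o); K=at(p,(271,293),.084,o); print("hinge",H.round(4),"knob",K.round(4),np.linalg.norm((K-H)[:2]))
R=rot(o["orientation"]); H=np.array([.4955,-.0675]); 
T=np.array([.5733,-.1617]); Kn=np.array([H[0]+np.sqrt(.125**2-(T[1]-.0045-H[1])**2),T[1]-.0045]); print("knob model",Kn)
d=Kn-H; a0=np.arctan2(d[1],d[0]); print(np.degrees(.0195-a0))
for dk in list(range(46,-1,-4))+[0,-2,-3]:
    th=.0195-np.radians(dk); X=H+.125*np.array([np.cos(th),np.sin(th)])+[0,.0045]; v=np.r_[X-T,0]
    print(dk,X.round(4),(R.T@v*100).round(2)[:2])
E
```

```text
hinge [ 0.4967 -0.068   0.057 ] knob [ 0.5721 -0.1665  0.084 ] 0.12410957299302809
knob model [ 0.57220274 -0.1662    ]
53.26541427403967
46 [ 0.5841 -0.1512] [-1.1   1.03]
42 [ 0.59   -0.1448] [-1.71  1.65]
38 [ 0.5955 -0.138 ] [-2.27  2.32]
34 [ 0.6005 -0.1309] [-2.78  3.02]
30 [ 0.605  -0.1234] [-3.25  3.76]
26 [ 0.6089 -0.1156] [-3.66  4.53]
22 [ 0.6123 -0.1076] [-4.02  5.33]
18 [ 0.6151 -0.0993] [-4.32  6.15]
14 [ 0.6174 -0.0909] [-4.56  6.99]
10 [ 0.619  -0.0823] [-4.74  7.84]
6 [ 0.62   -0.0736] [-4.87  8.7 ]
2 [ 0.6205 -0.0649] [-4.93  9.57]
0 [ 0.6205 -0.0606] [-4.94 10.01]
-2 [ 0.6203 -0.0562] [-4.93 10.44]
-3 [ 0.6202 -0.054 ] [-4.92 10.66]
```

Call:
play_rows([
  [[0,0,0,-0.5,0.45,0,2.6],[0,0,0,-1.1,1.0,0,2.6],[0,0,0,-1.7,1.65,0,2.6],[0,0,0,-2.3,2.3,0,2.6],[0,0,0,-2.8,3.0,0,2.6],[0,0,0,-3.25,3.75,0,2.6],[0,0,0,-3.7,4.5,0,2.6],[0,0,0,-4.0,5.3,0,2.6]],
])

```text
clock: 12.82
tool_pos: [0.612, -0.107, 0.0625]
orientation: [180.0, -0.0, -178.8]
force: [1.2, -2.0, 0.1]
opening: 0.026
gripper_force: 0.5
```

Call:
play_rows([
  [[0,0,0,-0.3,0.8,0,2.6],[0,0,0,-0.55,1.65,0,2.6],[0,0,0,-0.75,2.5,0,2.6],[0,0,0,-0.85,3.3,0,2.6],[0,0,0,-0.9,4.0,0,2.6],[0,0,0,-0.9,4.5,0,2.6],[0,0,0,-0.9,4.9,0,2.6],[0,0,0,-0.9,5.1,0,2.6]],
])

```text
clock: 13.48
tool_pos: [0.6198, -0.0584, 0.0627]
orientation: [-179.8, -0.0, -178.7]
force: [5.5, -22.1, -4.4]
opening: 0.0258
gripper_force: 11.5
```

```bash
cat > k.py <<'E'
from h import *
o=ctrl.get_obs(); p=ctrl.snapshot("wrist"); print(o["tool_pos"].round(4),o["force"].round(1),o["opening"],o["clock"])
h=cv2.cvtColor(p["color"],cv2.COLOR_RGB2HSV); m=cv2.inRange(h,(0,150,90),(6,255,255))|cv2.inRange(h,(174,150,90),(180,255,255))
cs,_=cv2.findContours(m,0,2)
for c in sorted(cs,key=cv2.contourArea)[::-1][:3]:
    X=np.array([at(p,q[0],.05,o)[:2] for q in c]); r=cv2.fitLine(X.astype(np.float32),2,0,.01,.01)[:2,0]
    print("red",cv2.contourArea(c),cv2.boundingRect(c),"angle from dock x",np.degrees(.0195-np.arctan2(r[1]*np.sign(r[0]),abs(r[0]))).round(2),X.min(0).round(3),X.max(0).round(3))
save(p,"k.png")
E
python3 k.py
```

```text
[ 0.6198 -0.0584  0.0627] [  5.5 -22.1  -4.4] 0.02579153119385165 13.4833
red 6286.5 (242, 0, 48, 256) angle from dock x -1.54 [ 0.501 -0.078] [ 0.617 -0.058]
red 0.0 (281, 309, 2, 1) angle from dock x 90.75 [ 0.649 -0.058] [ 0.649 -0.058]
```

Call:
play_rows([
  [[0,0,0,0,-0.4,0,2.6],[0,0,0,0,-0.7,0,2.8],[0,0,0,0,-0.7,0,3.2],[0,0,0,0,-0.7,-1,3.2],[0,0,0,0,-0.7,-3,3.2],[0,0,0,0,-0.7,-6,3.2],[0,0,0,0,-0.7,-9,3.2],[0,0,0,0,-0.7,-10,3.2]],
])

```text
clock: 14.2
tool_pos: [0.622, -0.0632, 0.1683]
orientation: [180.0, 0.4, -178.7]
force: [0.6, 0.5, 0.3]
opening: 0.0319
gripper_force: 0.0
```

Call:
play_rows([
  [[0,0,0,3,-1,-1,3.2],[0,0,0,6,-2,-2,3.2],[0,0,0,8,-3,-3,3.2],[0,0,0,9,-3,-3,3.2],[0,0,0,9,-3,-3,3.2]],
])

```text
clock: 14.62
tool_pos: [0.5291, -0.0955, 0.1941]
orientation: [179.9, 0.1, -178.8]
force: [-0.4, -0.5, -0.3]
opening: 0.0318
gripper_force: 0.0
```

```bash
python3 k.py; python3 - <<'E'
from h import *
t=ctrl.snapshot("top"); s=ctrl.snapshot("scene"); w=cv2.imread("pics/k.png")
f=lambda c,sz:cv2.resize(cv2.cvtColor(c,cv2.COLOR_RGB2BGR),sz,interpolation=cv2.INTER_CUBIC)
a=np.hstack([f(t["color"][150:270,200:360],(400,300)),f(s["color"][140:290,200:400],(400,300))])
cv2.imwrite("pics/fin.png",np.vstack([a,np.hstack([cv2.resize(w,(400,300)),np.zeros((300,400,3),np.uint8)])]))
E
```

```text
[ 0.5291 -0.0955  0.1941] [-0.4 -0.5 -0.3] 0.031789349393250614 14.6167
red 1876.0 (302, 140, 27, 145) angle from dock x 0.47 [ 0.485 -0.079] [ 0.618 -0.058]
red 59.0 (533, 221, 15, 13) angle from dock x 40.66 [0.552 0.127] [0.563 0.138]
red 29.0 (549, 250, 11, 9) angle from dock x 52.14 [0.579 0.148] [0.587 0.156]
```

View pics/fin.png

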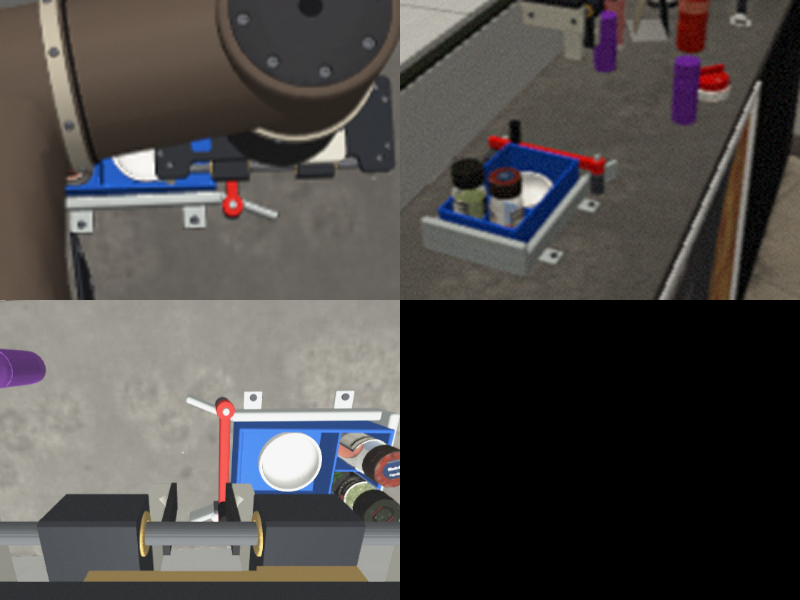

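The final picture shows the bar straight across the mouth (about 0.5° from shut), the caddy against the stop, the jars upright and the gripper clear of everything.

```bash
python3 -c "
from plant import ctrl
print(ctrl.close_job())"
```

```text
the job is handed in; nothing more can be done
None
```

I handed the job in at about 15 s on the robot's clock, with no verdict returned: the caddy is home against the back stop with both jars and the ramekin upright, and the keeper bar is shut, measured about 0.5° from fully shut.

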